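Shut and lock the junction box cover

ROBOT

A 6-joint arm with a two-finger parallel gripper is mounted at the origin on a cart in front of the work surface, level with it; the furniture and walls round the work are solid. World frame = base frame: x ahead of the robot, y to its left, z up, the work surface at z = 0. Lengths are in mm, angles in rad, forces in N, time in s.
With the tool pointing down it reaches from about 350 to 775 mm from the base axis. Payload 7.3 kg.
Tool frame: the origin (TCP) lies on the front face of the gripper's body, between the roots of the fingers; the fingertips stand 66 mm ahead of it and the grasp point (between the pads) lies 47 mm ahead of it (bot.tcp_to_grasp is the z of the grasp point in the tool frame, in mm); z points along the fingers, y is the direction in which the jaws open and shut (so a half turn about z gives the same grasp; the last joint's range is limited). The gripper opens to 92 mm and grips with 3 to 60 N. Pads are 19 mm wide; open, the fingers measure 130 mm over their backs; the gripper's body (75 mm by 190 mm) begins 47 mm behind the grasp point.
Start: joints at [-1.473, 0.342, 1.524, -0, 1.275, -0.146], TCP at [126.752, -509.483, 292.241] pointing down, gripper open.
Joint ranges: [-2.53, 2.53], [-0.77, 2.02], [0.04, 2.7], [-1, 4.14], [0.28, 2.66], [-3.11, 3.11]. Speed limits (rad/s): [2.57, 2.57, 3.14, 3.14, 3.14, 3.14].

INTERFACE

Orientations are given as [roll, pitch, yaw] about the fixed x, y, z axes, in that order (R = Rz(yaw) Ry(pitch) Rx(roll)).
In Python, from plant import bot gives the robot as it stands.
- The arm moves only by the tool carry_out, never from a script. Its argument "deltas" is a list that holds one entry, the list of rows, each a list of 4 numbers: the shift along the tool's x, y, z in mm, then the turn about the tool's z in units of 5 degrees (1.0 is 5 degrees). A call has 1 to 20 rows; each row is the pose to reach, as a shift and turn from the pose commanded when the call began, along the tool's axes at that moment; what a row does not reach only later rows make up. A row lasts 1/10 s, in which the tool goes at most 50 mm and 8.59 degrees, less where a joint would pass 70% of its speed; a pose out of reach is approached as far as the arm can. A call with a gripper value outside its range is refused whole. "fingers" is the finger opening in mm, from 0 to 91.8, set as the call begins (left out, the last holds). The fingers move at their own pace and stop on an object; the grip force is fixed at half the most. Time passes only in rows, so rows that repeat a pose let the fingers close. It gives the time, the measured TCP pose, the force and the opening at its end, in the units of the state.
- bot.get_obs(): the state, without advancing time (a new reading comes with each control period).
- bot.capture(name): name is "side" or "top" or "wrist"; returns (picture, depth): 420x560x3 uint8, blue, green, red; 420x560 float32, mm along the optical axis (not along the pixel's ray), 0 where there is no reading.
- bot.camera_model(name): a dict with "K" (3x3 intrinsics, pixels), "distortion" ([k1, k2, p1, p2, k3] as OpenCV has them; the pictures are not rectified), "camera_from_world" (4x4, takes a point from world to camera coordinates). Camera axes: x right, y down, z forward; pixel columns grow to the right and rows downward; lengths in mm; the calibration is good to about 2 mm. A picture is of the moment at which its call begins: read the wrist's pose just before it. camera_model takes no time and is no camera call; for the wrist camera it gives the pose at the moment of the call.
- bot.close_job(): hands the job in, once; it reports no verdict.
The state is a dict: "time": time; "joint_positions": joint angles; "dq": joint speeds; "tau": joint torques, N m; "tool_pos": TCP position; "tcp_rot": TCP orientation; "contact_force": force on the tool from outside, world axes, zero at the start; "moment": the same for the moment, N m; "grip_width": finger opening in mm.
Only numpy, scipy, OpenCV 4.12 (cv2) and the standard library are available. Lean on these libraries where they do the work, as an engineer would, in place of code of your own. Each camera call takes 0.05 s, during which the arm holds its last target. There are 200 camera calls.

TASK

The cover of the junction box has been left ajar. Shut it by its red T-handle stud and lock it: push and turn the stud clockwise until it drops into its hidden slot, push it fully in, turn it on a quarter turn to its stop and let go, so that it springs up into its catch and holds the cover down. Leave the other things on the bench where they are.

Things in the scene. Friction and masses are not known exactly. Their poses are not given: they have to be found in the camera images.
- junction_box: grey steel junction box 150x170x60 mm (x, y, z) screwed to the bench, with a blue sheet cover hinged along its near (-x) top edge and four black cable glands at the far side; origin at the centre of its underside, z up, x from the hinge side towards the glands
- cover_hinge (a point): the middle of the cover's hinge line, 75 mm from the box origin towards -x of the box and 60 mm above the bench. Its axes turn with the cover: x along the cover from the hinge to its free edge, y along the hinge line, z the cover's outward normal. The cover's underside is the plane z = 0 of this frame, its outer face z = 6 mm; it reaches 152 mm out and is 176 mm wide
- cover (a joint): opening angle of the cover in rad: 0 is shut on the box, growing as its far edge rises (it leans towards the robot, up to 1.2). When open it stays by friction where it is put, but within about 0.2 rad of shut a spring lifts it again unless it is held or locked (under 3 N at the stud)
- stud_grip (a point): the centre of the stud's red T-handle bar, 42 mm long, 14 mm thick, 24 mm tall. It lies on the stud's axis, 115 mm from the hinge line and (stud out) 40 mm above the cover's underside plane; the bar spans 28 to 52 mm above that plane on a 13 mm round shank. Site x is along the bar's length, y across its flats, z up the stud axis, outward from the cover
- stud_pin_mid (a point): middle of the stud's hidden 27 mm cross pin, parallel to the bar, 10 mm below the cover's underside (stud out). It must pass a slot in the floating receptacle inside the box. Once through and turned on clockwise by 40 to 60 degrees from where it dropped in, it stays hooked at about 0.0115 m of press if let go and may be regripped; turned less, it jumps out again
- stud_press (a joint): how far the stud is pushed into the cover, in m: 0 fully out, 0.0135 fully in; spring 5 N at 0, 8.4 N fully in. With the cover shut: about 0.002 where the pin lands on the receptacle beside the slot; from about 0.0115 the pin is through and can be turned on below it; let go at the end of the quarter turn, the stud rises into its catch and stays at about 0.009: locked
- stud_turn (a joint): turn of the stud in rad, growing clockwise as seen from outside the cover; at 0 the bar lies along the cover's x. The receptacle's slot sits at an unknown angle of 0.50 to 0.85, always at least 0.3 clockwise of the bar at the start; it takes the pin within 0.12 to 0.2 either way. The catch is 1.57 beyond the slot, a firm stop about 0.2 beyond the catch
- beaker: white plastic beaker, 115 mm tall, 93 mm wide, standing; bystander; origin under its centre
- calculator: desk calculator 135x78x17 mm, lying; bystander; origin under its centre
- marker: red and white marker pen, 135 mm long, 17 mm thick, lying; bystander; origin under its centre
- screwdriver: red-handled slotted screwdriver, 198 mm long, lying at the right of the box; bystander; origin under its centre
- fitting: brass hose fitting, 47 mm long, lying; bystander; origin under its centre
- mouse: black computer mouse 108x62x37 mm; bystander; origin under its centre

How it is judged:
By the outcome, as a careful person would: the job done as asked, in the order asked, and still so for the second after the job is handed in, with the robot touching nothing.
It also fails if it takes over 54 s, if anything falls off the work surface, if the arm or the gripper's body presses on something with over 40 N, if the wrist force passes 120 N, or if a joint passes its speed limit or range.

## Working session

There is one attempt and no reset: what is moved stays moved. The work goes in short steps, Python scripts to look and compute and a tool call to move; the robot and the scene stay as the last step left them, time stands still between calls to the robot, and variables do not carry over. Pictures are saved under pics/ and viewed, about 8 in all and at most 12, crops included, and the job is handed in when it is done.

Besides the shell and the picture viewer there is one more tool, called after "Emit:" as name(argument=value, ...), one argument or row to a line, values as JSON. carry_out: Moves the arm, as the interface text tells. Its arguments: {"type":"object","properties":{"deltas":{"type":"array","items":{"type":"array","items":{"type":"array","items":{"type":"number"}}}},"fingers":{"type":"number"}},"required":["deltas"]}

```bash
mkdir -p pics; ls
python3 - <<'E'
from plant import bot
import cv2,numpy as np
o=bot.get_obs(); print(o)
for n in ("side","top"):
    p,d=bot.capture(n); cv2.imwrite(f"pics/{n}0.png",p); np.save(f"pics/{n}0.npy",d)
    m=bot.camera_model(n); np.savez(f"pics/{n}_cam.npz",**{k:np.array(v) for k,v in m.items()}); print(n,m)
E
```

```text
pics
{'time': 0.0, 'joint_positions': array([-1.47299646e+00,  3.42751155e-01,  1.52497618e+00, -7.52194824e-06,
        1.27540473e+00, -1.46009489e-01]), 'dq': array([ 0.00216882, -0.00063622,  0.00077903, -0.0008367 , -0.00128988,
        0.00039889]), 'tau': array([-1.04150106e-04, -4.31242418e+01, -2.44215882e+01,  7.18101813e-02,
        5.59618778e-02, -1.05017259e-04]), 'tool_pos': array([ 126.7218467 , -509.17714176,  291.5443814 ]), 'tcp_rot': array([-3.14006858e+00, -2.16854384e-04,  2.43811388e-01]), 'contact_force': array([-0.58427759,  0.59486589, -0.53880657]), 'moment': array([ 0.00923647, -0.00415771,  0.0017554 ]), 'grip_width': 91.88999072331796}
side {'K': array([[399.83046845,   0.        , 285.28655988],
       [  0.        , 399.83046845, 208.85954739],
       [  0.        ,   0.        ,   1.        ]]), 'distortion': array([0.02540409, 0.        , 0.        , 0.        , 0.        ]), 'camera_from_world': array([[ 9.51075842e-01, -3.08880330e-01,  6.90534185e-03,
        -5.38990807e+02],
       [-1.66663008e-01, -5.31736690e-01, -8.30349044e-01,
         1.61471897e+02],
       [ 2.60150311e-01,  7.88574051e-01, -5.57200845e-01,
         8.49347044e+02],
       [ 0.00000000e+00,  0.00000000e+00,  0.00000000e+00,
         1.00000000e+00]])}
top {'K': array([[495.78958801,   0.        , 286.8393671 ],
       [  0.        , 495.78958801, 203.86286697],
       [  0.        ,   0.        ,   1.        ]]), 'distortion': array([0.03642727, 0.        , 0.        , 0.        , 0.        ]), 'camera_from_world': array([[-1.46644917e-02, -9.99872373e-01,  6.33963254e-03,
        -4.27334249e+01],
       [-9.87722571e-01,  1.34995112e-02, -1.55633821e-01,
         5.71234642e+02],
       [ 1.55528376e-01, -8.54408903e-03, -9.87794474e-01,
         1.21106625e+03],
       [ 0.00000000e+00,  0.00000000e+00,  0.00000000e+00,
         1.00000000e+00]])}
```

View pics/side0.png

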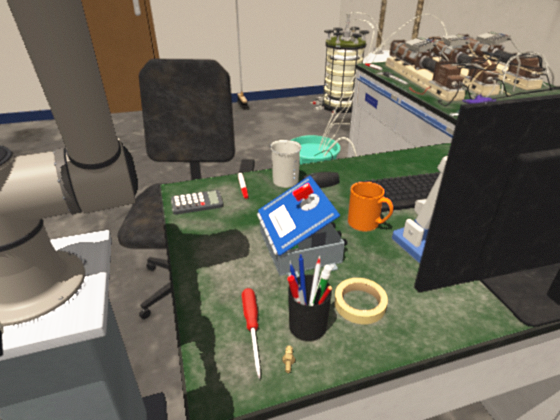

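View pics/top0.png

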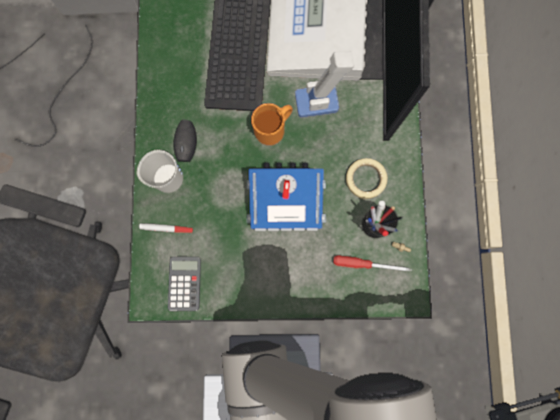

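The side view shows the cover ajar, centred near (300,215), with the red handle at (303,192). The top view shows the cover over x 249–325, y 168–231, with the handle at (286,188). Next I'll measure them from depth.

```bash
cat > h.py <<'E'
import numpy as np,cv2
def cloud(d,m):
    "world xyz for every pixel"
    H,W=d.shape; g=np.stack(np.meshgrid(np.arange(W),np.arange(H)),-1).reshape(-1,1,2).astype(np.float32)
    n=cv2.undistortPoints(g,m["K"],m["distortion"]).reshape(H,W,2)
    P=np.dstack([n*d[...,None],d]); T=np.linalg.inv(m["camera_from_world"])
    return P@T[:3,:3].T+T[:3,3]
def proj(p,m):
    T=m["camera_from_world"]
    return cv2.projectPoints(np.atleast_2d(np.asarray(p,float)),cv2.Rodrigues(T[:3,:3])[0],T[:3,3],m["K"],m["distortion"])[0].reshape(-1,2)
def red(p):
    h=cv2.cvtColor(p,cv2.COLOR_BGR2HSV); return ((h[...,0]<8)|(h[...,0]>172))&(h[...,1]>150)&(h[...,2]>70)
def blue(p):
    h=cv2.cvtColor(p,cv2.COLOR_BGR2HSV); return (h[...,0]>100)&(h[...,0]<125)&(h[...,1]>120)&(h[...,2]>60)
E
python3 - <<'E'
from h import *
for n,box in (("top",(240,160,335,240)),("side",(250,170,345,255))):
    p=cv2.imread(f"pics/{n}0.png"); d=np.load(f"pics/{n}0.npy"); m=dict(np.load(f"pics/{n}_cam.npz"))
    X=cloud(d,m); k=np.zeros(d.shape,bool); k[box[1]:box[3],box[0]:box[2]]=1; k&=d>0
    B=X[k&blue(p)]; 
    c=np.median(B,0); 
    for _ in range(4):
        u,s,v=np.linalg.svd(B-B.mean(0),full_matrices=False); nn=v[2]*np.sign(v[2,2]); r=(B-B.mean(0))@nn; B=B[np.abs(r)<max(4,2*r.std())] if _<3 else B
    print(n,"plane n",nn,"c",B.mean(0),"ang",np.arctan2(np.hypot(*nn[:2]),nn[2]),"dir",np.degrees(np.arctan2(nn[1],nn[0])),len(B))
    pts=B@np.eye(3); print("min",pts.min(0),"max",pts.max(0))
    rc=cv2.minAreaRect(B[:,:2].astype(np.float32)); print(cv2.boxPoints(rc))
    R=X[k&red(p)]; h=(R-B.mean(0))@nn; print("red n",len(R),"h",np.percentile(h,[5,50,95])); 
    T=R[h>38] if (h>38).sum()>8 else R
    print("bar top mean",T.mean(0),len(T)); u,s,v=np.linalg.svd(T-T.mean(0)); print(v[0],s)
    cv2.imwrite(f"pics/{n}c.png",cv2.resize(p[box[1]-20:box[3]+20,box[0]-20:box[2]+20],None,fx=4,fy=4,interpolation=cv2.INTER_CUBIC))
E
```

```text
top plane n [-0.49994817  0.00444891  0.8660439 ] c [580.6131727  -47.07648838 108.24946691] ang 0.5235617826055678 dir 179.49015252952694 2559
min [ 507.9635631  -135.3139607    63.19583587] max [640.74064125  40.94918424 145.48235441]
[[ 507.9569     40.94017 ]
 [ 508.12024  -135.3921  ]
 [ 640.7721   -135.26924 ]
 [ 640.60876    41.063034]]
red n 64 h [42.95622414 45.62738672 49.1368709 ]
bar top mean [583.01350747 -46.88636879 162.51743104] 64
[-0.86752371  0.04156803 -0.49565585] [96.09852484 28.44732012 16.38068461]
side plane n [-0.49863584  0.00144883  0.86681036] c [574.02539423 -68.45565274 104.54580693] ang 0.5220267276551519 dir 179.83352292400107 2038
min [ 506.42747104 -139.11119852   64.58284273] max [641.40978327  40.31173708 143.6664347 ]
[[ 506.14603  -138.1972  ]
 [ 639.4985   -139.86775 ]
 [ 641.7385     38.946747]
 [ 508.38605    40.617294]]
red n 180 h [24.72534419 38.49737222 46.54182373]
bar top mean [583.36761625 -53.70703158 160.11843504] 92
[-0.86444708  0.18294267 -0.46825552] [109.1836514   32.95303858  18.40362583]
```

View pics/topc.png

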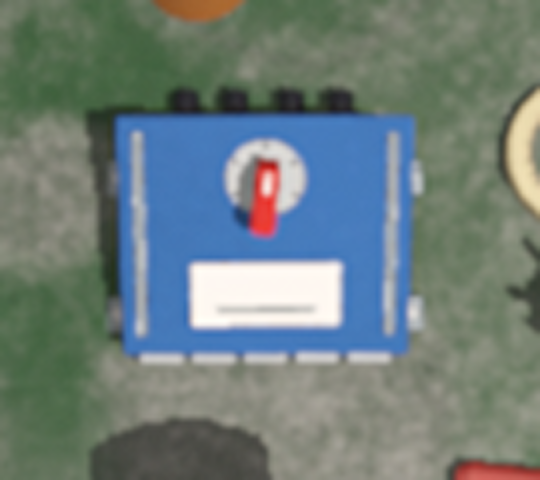

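The cover is open 0.523 rad, with its hinge at about (510, -47, 60) and box yaw about 0. The bar centre is at about (590, -47, 152), and the bar is turned about 0.07 clockwise. To leave J6 room for about 2.4 rad clockwise, I'll approach with the tool half a turn round (yaw about 3.07).

Emit:
carry_out(
  deltas=[
    [[28,-17,1.5,-1.62],[56,-34,3,-3.24],[84,-50,5,-4.86],[112,-67,6,-6.48],[140,-84,8,-8.1],[168,-101,9,-9.72],[196,-118,11,-11.34],[224,-135,12,-12.96],[253,-152,14,-14.58],[281,-168,15,-16.2],[309,-185,17,-17.82],[337,-202,18,-19.44],[365,-219,20,-21.06],[393,-236,21,-22.68],[421,-253,23,-24.3],[449,-269,25,-25.92],[477,-286,26,-27.54],[505,-303,28,-29.16],[533,-320,30,-30.78],[561,-337,31,-32.4]],
  ],
)

```text
time: 2.1
tool_pos: [590.4, -45.9, 260.5]
tcp_rot: [3.142, -0.001, 3.077]
contact_force: [0.6, -1.1, 0.0]
grip_width: 91.5
```

Emit:
carry_out(
  deltas=[
    [[0,0,0,0],[0,0,0,0]],
  ],
)

```text
time: 2.3
tool_pos: [589.6, -46.6, 260.4]
tcp_rot: [-3.141, -0.002, 3.071]
contact_force: [-0.2, 0.1, 0.6]
grip_width: 92.0
```

Run:
```python
from plant import bot
from h import *
o=bot.get_obs(); print(o["time"],o["tool_pos"],o["tcp_rot"],o["joint_positions"],o["contact_force"],o["moment"])
m=bot.camera_model("wrist"); p,d=bot.capture("wrist"); X=cloud(d,m)
cv2.imwrite("pics/w1.png",p)
k=red(p)&(d>0)&(np.abs(X[...,0]-590)<60)&(np.abs(X[...,1]+47)<50)&(X[...,2]>110)
R=X[k]; n=np.array([-.5,0,.866]); h=(R-[510,-47,60])@n; print(len(R),np.percentile(h,[5,50,95]))
T=R[h>np.percentile(h,95)-5]; u=(T-[510,-47,60])@np.array([.866,0,.5]); v=T[:,1]+47
rc=cv2.minAreaRect(np.c_[u,v].astype(np.float32)); print(rc, cv2.boxPoints(rc), T.mean(0))
B=X[blue(p)&(d>0)&(X[...,2]>55)]; print(len(B), ((B-[510,-47,60])@n).mean(), B.min(0),B.max(0))
```

```text
2.3 [589.55565291 -46.6481321  260.40904758] [-3.14135860e+00 -1.71276609e-03  3.07090083e+00] [-2.08306082e-01  4.89491787e-01  1.38149262e+00 -4.88400161e-04
  1.27227274e+00 -1.70826675e+00] [-0.15720261  0.06384294  0.6213599 ] [ 0.09140505 -0.19605102  0.05783367]
1386 [49.35566753 51.02983406 52.21834577]
((115.59344482421875, -1.591033935546875), (13.556273460388184, 40.98310852050781), 83.71155548095703) [[ 94.48276    -6.0838685]
 [135.21927   -10.5729065]
 [136.70413     2.9018006]
 [ 95.96762     7.3908386]] [583.8787635 -48.2197462 161.5130979]
31147 5.502852120900017 [ 506.68262448 -249.49568751   63.13429088] [641.44979052  39.5130059  209.46198823]
```

View pics/w1.png

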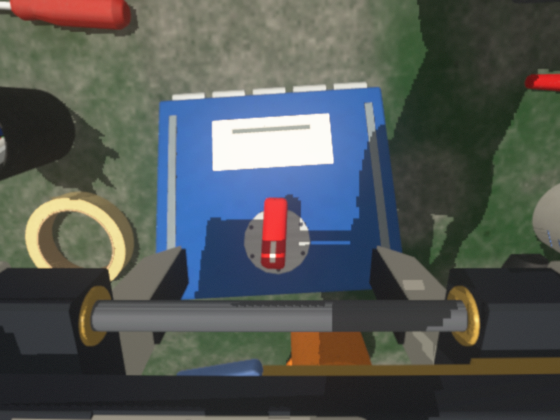

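The wrist view shows the red bar from (275,200) to (272,268). It is centred between the fingers, on-plane at u≈115.6 mm, with the bar turned about 0.11 clockwise. I'll descend and grip it.

Emit:
carry_out(
  deltas=[
    [[0,-0.6,12,0.2],[-0.5,-1.3,25,0.46],[-0.5,-1.3,40,0.46],[-0.5,-1.3,52,0.46],[-0.5,-1.3,60,0.46],[-0.5,-1.3,60,0.46]],
  ],
  fingers=40,
)

```text
time: 2.95
tool_pos: [589.5, -48.5, 199.6]
tcp_rot: [3.141, -0.003, 3.03]
contact_force: [-0.3, 1.0, 0.4]
grip_width: 48.7
```

Emit:
carry_out(
  deltas=[
    [[0,0,0,0],[0,0,0,0],[0,0,0,0],[0,0,0,0],[0,0,0,0],[0,0,0,0]],
  ],
  fingers=5,
)

```text
time: 3.55
tool_pos: [590.4, -48.5, 201.7]
tcp_rot: [-3.141, 0.001, 3.031]
contact_force: [0.5, -1.0, 2.0]
grip_width: 14.0
```

Run:
```python
from plant import bot
o=bot.get_obs(); print(o)
import numpy as np
# arc from 0.523 down: world deltas and tool deltas, bar centre 40 (115,40), yaw 3.03
y=o["tcp_rot"][2]
f=lambda t:np.array([115*np.cos(t)-40*np.sin(t),0,115*np.sin(t)+40*np.cos(t)])
tx=np.array([np.cos(y),np.sin(y),0]);ty=np.array([np.sin(y),-np.cos(y),0])
for t in np.linspace(.523,0,21)[1:]:
    d=f(t)-f(.523); print(round(t,3),np.round([d@tx,d@ty,-d[2]],1))
```

```text
{'time': 3.55, 'joint_positions': array([-2.11242864e-01,  5.44593410e-01,  1.45960636e+00, -2.07877480e-04,
        1.13634149e+00, -1.67157673e+00]), 'dq': array([-4.74228347e-04,  5.41572420e-04,  1.31414493e-03,  5.01872496e-05,
       -2.36257378e-03, -7.78806853e-04]), 'tau': array([  0.682051  , -50.28683424, -21.85246289,   0.11399625,
         0.12975472,   0.19991068]), 'tool_pos': array([590.43736578, -48.52644951, 201.67297953]), 'tcp_rot': array([-3.14129917e+00,  1.02706657e-03,  3.03121774e+00]), 'contact_force': array([ 0.47388107, -0.9618682 ,  1.95241066]), 'moment': array([ 0.17522366, -0.15767714,  0.1684166 ]), 'grip_width': 13.978220445495941}
0.497 [-2.4  0.3  2.1]
0.471 [-4.7  0.5  4.3]
0.445 [-6.9  0.8  6.5]
0.418 [-9.1  1.   8.8]
0.392 [-11.3   1.2  11.2]
0.366 [-13.3   1.5  13.6]
0.34 [-15.3   1.7  16. ]
0.314 [-17.3   1.9  18.5]
0.288 [-19.2   2.1  21.1]
0.262 [-21.    2.3  23.7]
0.235 [-22.7   2.5  26.4]
0.209 [-24.4   2.7  29.1]
0.183 [-26.    2.9  31.8]
0.157 [-27.5   3.   34.6]
0.131 [-29.    3.2  37.4]
0.105 [-30.4   3.4  40.3]
0.078 [-31.7   3.5  43.2]
0.052 [-32.9   3.6  46.1]
0.026 [-34.1   3.8  49.1]
0.0 [-35.1   3.9  52.1]
```

Emit:
carry_out(
  deltas=[
    [[-1.2,0.15,1,0],[-2.4,0.3,2.1,0],[-4.7,0.5,4.3,0],[-6.9,0.8,6.5,0],[-9.1,1,8.8,0],[-11.3,1.2,11.2,0],[-13.3,1.5,13.6,0],[-15.3,1.7,16,0],[-17.3,1.9,18.5,0],[-19.2,2.1,21.1,0],[-21,2.3,23.7,0],[-21,2.3,23.7,0]],
  ],
)

```text
time: 4.75
tool_pos: [611.5, -48.6, 177.0]
tcp_rot: [-3.141, -0.0, 3.031]
contact_force: [-1.6, -4.2, 2.4]
grip_width: 13.6
```

Emit:
carry_out(
  deltas=[
    [[-0.8,0.1,1.3,0],[-1.7,0.2,2.7,0],[-3.4,0.4,5.4,0],[-5,0.6,8.1,0],[-6.5,0.7,10.9,0],[-8,0.9,13.7,0],[-9.4,1.1,16.6,0],[-10.7,1.2,19.5,0],[-11.9,1.3,22.4,0],[-13.1,1.5,25.4,0],[-14.1,1.6,28.4,0],[-14.1,1.6,28.4,0]],
  ],
)

```text
time: 5.95
tool_pos: [625.6, -49.2, 149.0]
tcp_rot: [-3.14, 0.0, 3.031]
contact_force: [-2.9, -5.9, 4.5]
grip_width: 13.7
```

Run:
```python
from plant import bot
from h import *
o=bot.get_obs(); print({k:np.round(o[k],2) for k in ("time","tool_pos","contact_force","moment","grip_width")})
for n in ("side","top"):
    p,d=bot.capture(n); m=bot.camera_model(n); X=cloud(d,m)
    B=X[blue(p)&(d>0)&(abs(X[...,0]-590)<90)&(abs(X[...,1]+47)<95)&(X[...,2]>50)&(X[...,2]<110)]
    A=np.c_[B[:,:2]-[590,-47],np.ones(len(B))]; 
    for _ in range(3): c=np.linalg.lstsq(A,B[:,2],rcond=None)[0]; g=abs(A@c-B[:,2])<4; A,B=A[g],B[g]
    print(n,len(B),c)
    cv2.imwrite(f"pics/{n}2.png",p)
```

```text
{'time': np.float64(5.95), 'tool_pos': array([625.59, -49.21, 149.03]), 'contact_force': array([-2.92, -5.86,  4.55]), 'moment': array([-0.94,  0.63,  0.03]), 'grip_width': np.float64(13.73)}
side 1810 [1.63838999e-02 3.39368235e-03 6.81952326e+01]
top 349 [ 2.36786720e-02 -5.26803737e-03  6.84474950e+01]
```

Emit:
carry_out(
  deltas=[
    [[0.2,-0.5,1,0],[0.4,-1,2,0],[0.4,-1,3,0],[0.4,-1,3,0]],
  ],
)

```text
time: 6.45
tool_pos: [625.5, -49.4, 146.6]
tcp_rot: [-3.141, 0.002, 3.031]
contact_force: [-0.3, -3.3, 5.5]
grip_width: 14.0
```

Emit:
carry_out(
  deltas=[
    [[0,0,1,0],[0,0,2,0],[0,0,2,0]],
  ],
)

```text
time: 6.75
tool_pos: [626.0, -49.5, 145.7]
tcp_rot: [-3.141, 0.004, 3.031]
contact_force: [-0.6, -3.4, 9.4]
grip_width: 13.7
```

Emit:
carry_out(
  deltas=[
    [[0,0,1,0],[0,0,2,0],[0,0,2,0]],
  ],
)

```text
time: 7.05
tool_pos: [626.4, -49.5, 145.2]
tcp_rot: [-3.141, 0.005, 3.031]
contact_force: [-4.2, -3.8, 18.5]
grip_width: 13.9
```

Emit:
carry_out(
  deltas=[
    [[0,0,0,0.5],[0,0,0,1],[0,0,0,1.5],[0,0,0,2],[0,0,0,2.5],[0,0,0,3]],
  ],
)

```text
time: 7.65
tool_pos: [626.5, -49.9, 143.5]
tcp_rot: [3.141, 0.005, 2.767]
contact_force: [-0.8, -4.4, 6.9]
grip_width: 14.2
```

Emit:
carry_out(
  deltas=[
    [[0,0,0,0.5],[0,0,0,1],[0,0,0,1.5],[0,0,0,1.5]],
  ],
)

```text
time: 8.05
tool_pos: [626.4, -50.1, 143.2]
tcp_rot: [3.141, 0.005, 2.637]
contact_force: [-0.3, -5.9, 5.1]
grip_width: 13.5
```

Emit:
carry_out(
  deltas=[
    [[0,0,0,0.5],[0,0,0,1],[0,0,0,1.5],[0,0,0,1.5]],
  ],
)

```text
time: 8.45
tool_pos: [626.2, -50.3, 143.2]
tcp_rot: [3.141, 0.005, 2.506]
contact_force: [-0.4, -6.2, 5.9]
grip_width: 13.9
```

Emit:
carry_out(
  deltas=[
    [[0,0,1,0],[0,0,2,0],[0,0,3,0],[0,0,3,0]],
  ],
)

```text
time: 8.85
tool_pos: [626.3, -50.3, 140.1]
tcp_rot: [3.141, 0.005, 2.507]
contact_force: [-1.4, -6.9, 6.5]
grip_width: 13.6
```

Run:
```python
from plant import bot
from h import *
o=bot.get_obs(); print({k:np.round(o[k],2) for k in ("time","tool_pos","contact_force","moment","grip_width","tau")})
T=[]
for n in ("side","top","wrist"):
    m=bot.camera_model(n); p,d=bot.capture(n); X=cloud(d,m)
    B=X[blue(p)&(d>0)&(abs(X[...,0]-590)<90)&(abs(X[...,1]+47)<95)&(X[...,2]>50)&(X[...,2]<110)]
    A=np.c_[B[:,:2]-[590,-47],np.ones(len(B))]
    if len(B)>50:
        for _ in range(3): c=np.linalg.lstsq(A,B[:,2],rcond=None)[0]; g=abs(A@c-B[:,2])<4; A,B=A[g],B[g]
        print(n,len(B),c)
    R=X[red(p)&(d>0)&(abs(X[...,0]-626)<30)&(abs(X[...,1]+48)<30)&(X[...,2]>70)]
    if len(R)>3: print("red",len(R),np.percentile(R[:,2],[5,50,90,98]))
    c=p if n=="wrist" else p[170:270,230:350] if n=="side" else p[140:240,225:345]
    cv2.imwrite(f"pics/{n}3.png",c if n=="wrist" else cv2.resize(c,None,fx=5,fy=5,interpolation=cv2.INTER_CUBIC))
```

```text
{'time': np.float64(8.85), 'tool_pos': array([626.29, -50.29, 140.14]), 'contact_force': array([-1.39, -6.93,  6.5 ]), 'moment': array([-1.11, -0.12, -0.03]), 'grip_width': np.float64(13.6), 'tau': array([ 3.980e+00, -5.224e+01, -1.914e+01,  1.740e+00,  4.300e-01,
       -1.000e-02])}
side 1644 [1.22989264e-03 3.99172662e-03 6.69539285e+01]
top 344 [ 2.78440303e-03 -5.42060402e-03  6.67651471e+01]
wrist 58863 [-3.63095810e-04 -6.73240802e-04  6.56027618e+01]
red 2233 [ 90.81279327 105.32121548 106.34629496 106.7956911 ]
```

View pics/side3.png

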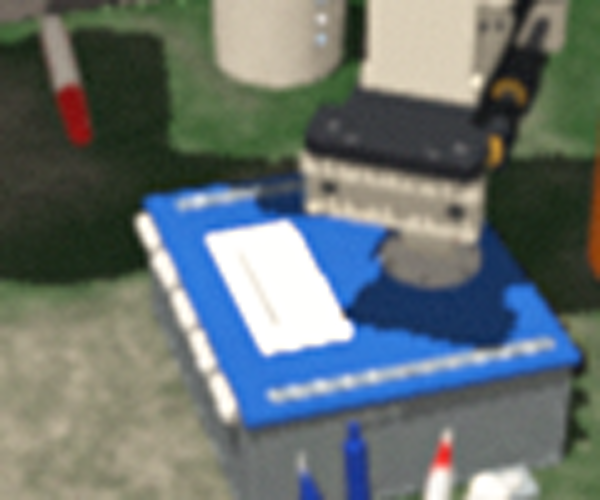

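Cover measures flat (slope about 0, z 65.6). The bar top is 40.7 mm above the face, so press is about 5.5 mm at spring force only. The pin is in the slot, so I'll push fully in and relieve the small side force.

Emit:
carry_out(
  deltas=[
    [[-0.4,-0.6,1,0],[-0.9,-1.2,2,0],[-0.9,-1.2,3,0],[-0.9,-1.2,4,0],[-0.9,-1.2,5,0],[-0.9,-1.2,6,0],[-0.9,-1.2,6,0]],
  ],
)

```text
time: 9.7
tool_pos: [626.3, -50.6, 134.2]
tcp_rot: [3.139, 0.003, 2.507]
contact_force: [0.2, -2.1, 7.7]
grip_width: 13.7
```

Emit:
carry_out(
  deltas=[
    [[0,0,1,0],[0,0,1.5,0],[0,0,1.5,0]],
  ],
)

```text
time: 10.0
tool_pos: [626.3, -50.6, 132.9]
tcp_rot: [3.139, 0.004, 2.507]
contact_force: [-0.9, -2.1, 7.5]
grip_width: 13.6
```

```bash
cat > st.py <<'E'
from plant import bot
from h import *
o=bot.get_obs(); print({k:np.round(o[k],2) for k in ("time","tool_pos","tcp_rot","contact_force","moment","grip_width")}, o["tau"][5].round(2), o["joint_positions"][5].round(3))
m=bot.camera_model("wrist"); p,d=bot.capture("wrist"); X=cloud(d,m)
w=(d>0)&(abs(X[...,0]-590)<85)&(abs(X[...,1]+47)<85)
c=np.median(X[blue(p)&w&(X[...,2]>55)&(X[...,2]<75)][:,2])
R=X[red(p)&w&(abs(X[...,0]-626)<32)&(X[...,2]>70)]
t=np.percentile(R[:,2],90); print("cover",c,"bar top",t,"press",46-(t-c),len(R))
T=R[R[:,2]>t-2.5][:,:2].astype(np.float32); r=cv2.minAreaRect(T); print(r[0],r[1],cv2.boxPoints(r).round(1).tolist())
cv2.imwrite(f"pics/w{o['time']:.2f}.png",p)
E
python3 st.py
```

```text
{'time': np.float64(10.0), 'tool_pos': array([626.27, -50.62, 132.88]), 'tcp_rot': array([3.14, 0.  , 2.51]), 'contact_force': array([-0.91, -2.08,  7.49]), 'moment': array([-0.33, -0.15,  0.05]), 'grip_width': np.float64(13.6)} -0.02 -1.14
cover 65.59767290367168 bar top 99.03240935775419 press 12.565263545917489 2230
(624.7445068359375, -48.3438720703125) (13.143364906311035, 41.34004211425781) [[604.0999755859375, -41.599998474121094], [637.7000122070312, -65.69999694824219], [645.4000244140625, -55.099998474121094], [611.7999877929688, -31.0]]
```

Emit:
carry_out(
  deltas=[
    [[0,0,0.5,0],[0,0,1,0.5],[0,0,1,1.2],[0,0,1,2],[0,0,1,3],[0,0,1,4],[0,0,1,5],[0,0,1,6],[0,0,1,6]],
  ],
)

```text
time: 10.95
tool_pos: [625.6, -51.2, 132.3]
tcp_rot: [3.14, 0.002, 1.981]
contact_force: [-4.4, -4.5, 11.3]
grip_width: 13.6
```

```bash
python3 st.py
```

```text
{'time': np.float64(10.95), 'tool_pos': array([625.64, -51.24, 132.31]), 'tcp_rot': array([3.14, 0.  , 1.98]), 'contact_force': array([-4.45, -4.54, 11.32]), 'moment': array([-0.83,  0.64,  0.01]), 'grip_width': np.float64(13.6)} 0.78 -0.614
cover 65.58425842887777 bar top 98.4731723990068 press 13.111086029870975 2212
(624.9046020507812, -48.33623504638672) (13.262672424316406, 41.74378204345703) [[611.0, -31.5], [626.5, -70.19999694824219], [638.7999877929688, -65.19999694824219], [623.2999877929688, -26.5]]
```

Emit:
carry_out(
  deltas=[
    [[-0.4,-0.9,0,0.5],[-0.4,-0.9,0,1.2],[-0.4,-0.9,0,2],[-0.4,-0.9,0,3],[-0.4,-0.9,0,4],[-0.4,-0.9,0,5],[-0.4,-0.9,0,6],[-0.4,-0.9,0,7],[-0.4,-0.9,0,8],[-0.4,-0.9,0,9],[-0.4,-0.9,0,9]],
  ],
)

```text
time: 12.1
tool_pos: [624.2, -51.5, 132.2]
tcp_rot: [3.141, 0.0, 1.196]
contact_force: [-8.0, -2.5, 13.8]
grip_width: 14.3
```

```bash
python3 st.py
```

```text
{'time': np.float64(12.1), 'tool_pos': array([624.17, -51.48, 132.19]), 'tcp_rot': array([3.14, 0.  , 1.2 ]), 'contact_force': array([-8.03, -2.53, 13.84]), 'moment': array([-0.54,  1.27,  0.02]), 'grip_width': np.float64(14.3)} 0.78 0.17
cover 65.52659799522488 bar top 98.48317123879093 press 13.043426756433945 2237
(625.6394653320312, -47.973392486572266) (41.23337173461914, 13.364917755126953) [[612.0, -64.80000305175781], [624.5, -69.5999984741211], [639.2999877929688, -31.100000381469727], [626.7999877929688, -26.299999237060547]]
```

Emit:
carry_out(
  deltas=[
    [[-0.5,-0.6,0,0.5],[-1,-1.2,0,1],[-1,-1.2,0,1.5],[-1,-1.2,0,2],[-1,-1.2,0,2.5],[-1,-1.2,0,2.5]],
  ],
)

```text
time: 12.75
tool_pos: [623.4, -51.4, 132.3]
tcp_rot: [3.14, -0.002, 0.979]
contact_force: [-3.8, 0.1, 12.6]
grip_width: 14.0
```

```bash
python3 st.py
```

```text
{'time': np.float64(12.75), 'tool_pos': array([623.44, -51.42, 132.25]), 'tcp_rot': array([ 3.14, -0.  ,  0.98]), 'contact_force': array([-3.78,  0.09, 12.59]), 'moment': array([-0.27,  0.77, -0.01]), 'grip_width': np.float64(13.95)} 0.38 0.386
cover 65.5169623222636 bar top 98.49164348178262 press 13.025318840480978 2249
(625.9772338867188, -47.888736724853516) (41.983306884765625, 13.77949047088623) [[608.4000244140625, -61.29999923706055], [619.7999877929688, -69.0999984741211], [643.5, -34.5], [632.2000122070312, -26.700000762939453]]
```

Emit:
carry_out(
  deltas=[
    [[0,0,0,0.5],[0,0,0,1],[0,0,0,1.5],[0,0,0,1.5]],
  ],
)

```text
time: 13.2
tool_pos: [623.3, -51.3, 132.3]
tcp_rot: [3.14, -0.002, 0.848]
contact_force: [-4.0, 0.7, 12.8]
grip_width: 13.8
```

```bash
python3 st.py
```

```text
{'time': np.float64(13.2), 'tool_pos': array([623.3 , -51.32, 132.27]), 'tcp_rot': array([ 3.14, -0.  ,  0.85]), 'contact_force': array([-3.97,  0.68, 12.84]), 'moment': array([-0.11,  0.88, -0.01]), 'grip_width': np.float64(13.81)} 0.38 0.517
cover 65.52229197522976 bar top 98.45917033043428 press 13.063121644795487 2250
(625.85546875, -47.9887809753418) (41.262115478515625, 13.354879379272461) [[607.0999755859375, -58.79999923706055], [617.0, -67.80000305175781], [644.7000122070312, -37.20000076293945], [634.7999877929688, -28.200000762939453]]
```

Emit:
carry_out(
  deltas=[
    [[0,0,0,0.5],[0,0,0,1],[0,0,0,1.5],[0,0,0,1.5]],
  ],
)

```text
time: 13.65
tool_pos: [623.1, -51.2, 132.2]
tcp_rot: [3.141, -0.002, 0.718]
contact_force: [-5.0, 0.3, 13.1]
grip_width: 13.4
```

```bash
python3 st.py
```

```text
{'time': np.float64(13.65), 'tool_pos': array([623.13, -51.17, 132.23]), 'tcp_rot': array([ 3.14, -0.  ,  0.72]), 'contact_force': array([-5.03,  0.32, 13.07]), 'moment': array([-0.03,  1.04,  0.01]), 'grip_width': np.float64(13.4)} 0.4 0.648
cover 65.49419715413444 bar top 98.52641399372224 press 12.967783160412196 2250
(626.1205444335938, -47.95760726928711) (40.998199462890625, 13.375843048095703) [[606.2000122070312, -56.099998474121094], [614.7999877929688, -66.30000305175781], [646.0999755859375, -39.79999923706055], [637.4000244140625, -29.600000381469727]]
```

Emit:
carry_out(
  deltas=[
    [[0,0,0,0.5],[0,0,0,1],[0,0,0,1]],
  ],
)

```text
time: 14.0
tool_pos: [623.0, -51.0, 132.2]
tcp_rot: [3.142, -0.002, 0.631]
contact_force: [-4.6, 1.2, 12.9]
grip_width: 13.6
```

```bash
python3 st.py
```

```text
{'time': np.float64(14.0), 'tool_pos': array([623.05, -51.  , 132.22]), 'tcp_rot': array([ 3.14, -0.  ,  0.63]), 'contact_force': array([-4.63,  1.19, 12.94]), 'moment': array([0.12, 1.06, 0.13]), 'grip_width': np.float64(13.62)} 0.44 0.735
cover 65.4818350589563 bar top 98.47084080026274 press 13.010994258693572 2233
(626.1912841796875, -47.94988250732422) (41.13648223876953, 13.419912338256836) [[605.7000122070312, -54.79999923706055], [613.5999755859375, -65.5999984741211], [646.7000122070312, -41.099998474121094], [638.7000122070312, -30.299999237060547]]
```

Emit:
carry_out(
  deltas=[
    [[0,0,0,0.5],[0,0,0,1],[0,0,0,1]],
  ],
)

```text
time: 14.35
tool_pos: [622.9, -51.0, 132.2]
tcp_rot: [3.142, -0.001, 0.545]
contact_force: [-5.8, 2.1, 13.1]
grip_width: 13.9
```

```bash
python3 st.py
```

```text
{'time': np.float64(14.35), 'tool_pos': array([622.93, -50.96, 132.22]), 'tcp_rot': array([ 3.14, -0.  ,  0.54]), 'contact_force': array([-5.77,  2.14, 13.1 ]), 'moment': array([0.2 , 1.09, 0.75]), 'grip_width': np.float64(13.9)} 1.08 0.821
cover 65.48450503479495 bar top 98.46679448150253 press 13.017710553292417 2228
(626.0433349609375, -48.11349105834961) (41.280494689941406, 13.59231185913086) [[605.0, -53.70000076293945], [612.5, -65.0999984741211], [647.0, -42.5], [639.5999755859375, -31.100000381469727]]
```

Moment Mz rose from 0.01 to 0.13 to 0.75 N·m, so the stop is at a turn of about 2.53. I'll back off slightly to unload it, then let go.

Emit:
carry_out(
  deltas=[
    [[0,0,0,-0.7],[0,0,0,-1.5],[0,0,0,-1.5]],
  ],
)

```text
time: 14.7
tool_pos: [623.1, -51.0, 132.2]
tcp_rot: [3.141, -0.002, 0.677]
contact_force: [-5.1, 1.6, 12.6]
grip_width: 13.7
```

Emit:
carry_out(
  deltas=[
    [[0,0,0,0],[0,0,0,0],[0,0,0,0],[0,0,0,0],[0,0,0,0]],
  ],
  fingers=40,
)

```text
time: 15.2
tool_pos: [624.6, -52.2, 131.7]
tcp_rot: [3.138, -0.004, 0.675]
contact_force: [1.3, -3.0, 5.5]
grip_width: 40.0
```

```bash
python3 st.py
```

```text
{'time': np.float64(15.2), 'tool_pos': array([624.65, -52.16, 131.75]), 'tcp_rot': array([ 3.14, -0.  ,  0.67]), 'contact_force': array([ 1.3 , -3.04,  5.51]), 'moment': array([-0.45, -0.4 ,  0.  ]), 'grip_width': np.float64(40.03)} -0.0 0.69
cover 65.50578924168508 bar top 103.3839394894954 press 8.121849752189675 2117
(626.0469970703125, -48.13462829589844) (41.29608917236328, 12.755149841308594) [[606.5, -57.400001525878906], [615.0999755859375, -66.80000305175781], [645.5999755859375, -38.900001525878906], [637.0, -29.5]]
```

The stud rose to about 8.6 mm press (measured 8.1, with a bias of about -0.5), which matches the catch. I'll retract and verify.

Emit:
carry_out(
  deltas=[
    [[0,0,-2,0],[0,0,-6,0],[0,0,-16,0],[0,0,-32,0],[0,0,-55,0],[0,0,-85,0],[0,0,-115,0],[0,0,-130,0],[0,0,-130,0],[0,0,-130,0],[0,0,-130,0]],
  ],
)

```text
time: 16.35
tool_pos: [622.3, -51.8, 259.2]
tcp_rot: [-3.14, 0.002, 0.675]
contact_force: [0.2, 0.1, -0.0]
grip_width: 40.2
```

```bash
python3 st.py
python3 - <<'E'
from plant import bot
from h import *
for n in ("side","top"):
    p,d=bot.capture(n); m=bot.camera_model(n); X=cloud(d,m)
    B=X[blue(p)&(d>0)&(abs(X[...,0]-590)<90)&(abs(X[...,1]+47)<95)&(X[...,2]>50)&(X[...,2]<110)]
    A=np.c_[B[:,:2]-[590,-47],np.ones(len(B))]
    for _ in range(3): c=np.linalg.lstsq(A,B[:,2],rcond=None)[0]; g=abs(A@c-B[:,2])<4; A,B=A[g],B[g]
    print(n,len(B),c); cv2.imwrite(f"pics/{n}9.png",p)
E
ls pics
```

```text
{'time': np.float64(16.35), 'tool_pos': array([622.32, -51.84, 259.16]), 'tcp_rot': array([-3.14,  0.  ,  0.67]), 'contact_force': array([ 0.22,  0.08, -0.03]), 'moment': array([-0.05, -0.03,  0.04]), 'grip_width': np.float64(40.19)} 0.0 0.69
cover 65.5015546464461 bar top 103.48891479487338 press 8.012639851572715 697
(626.2811279296875, -48.34770965576172) (40.17902374267578, 12.354766845703125) [[607.2000122070312, -57.099998474121094], [615.4000244140625, -66.30000305175781], [645.4000244140625, -39.599998474121094], [637.2000122070312, -30.399999618530273]]
side 1915 [3.94285324e-04 4.30688750e-03 6.69434567e+01]
top 419 [9.86610172e-04 4.43526688e-03 6.69629053e+01]
side0.npy
side0.png
side2.png
side3.png
side9.png
side_cam.npz
sidec.png
top0.npy
top0.png
top2.png
top3.png
top9.png
top_cam.npz
topc.png
w1.png
w10.00.png
w10.95.png
w12.10.png
w12.75.png
w13.20.png
w13.65.png
w14.00.png
w14.35.png
w15.20.png
w16.35.png
wrist3.png
```

View pics/side9.png

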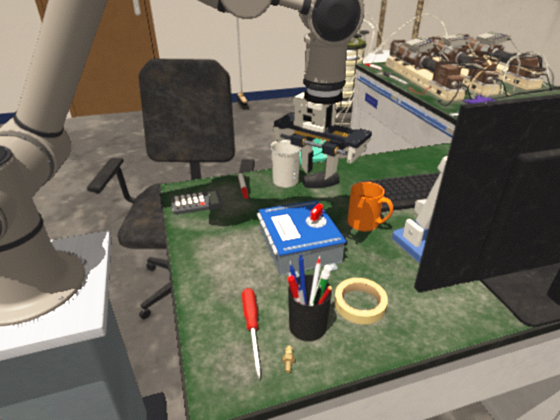

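The side view shows the cover flat and shut, with the handle at (315,213) clear of the gripper. The other items are where they were. Handing in.

```bash
python3 -c "
from plant import bot
print(bot.close_job())"
```

```text
the job is handed in; nothing more can be done
None
```

The cover is shut and the stud appears locked in its catch. The job was handed in at about 16.5 s of the 54 s allowed, and no verdict was reported.

**What I did:** I gripped the T-handle and swung the cover shut from 0.52 rad. I then pressed and turned the stud clockwise until the pin went into its slot, and pushed it in. I turned it on to the stop, at a turn of about 2.53 rad, where the moment rose to 0.75 N·m. I backed off about 0.13 rad to take the load off, let go and lifted clear.

**Last checks, with the robot touching nothing:**
- **Cover:** it lies flat, with a slope of 0.001 or less, and stays down.
- **Stud:** the last reading was about 8.0 mm of press. The same measurement read about 13.0 mm at its deepest, so if that was the full 13.5 mm it reads about 0.5 mm low. The corrected value of about 8.5 mm is close to the 9 mm catch height and well above the 11.5 mm hooked-only position.
- **Other items:** they look unmoved in the side view. I did not measure them.
- **Forces:** the contact force I read never went above about 20 N, though I only saw it at the end of each move.

**Uncertain points:**
- **Depth:** I could not measure full depth more precisely than that, because the fingertips lightly touched the cover at the bottom.
- **Camera readings:** the fixed cameras put the cover about 1.4 mm higher than the wrist camera did, which is within the calibration error.

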